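# Load, index and date-code a pastry tin on a packing carousel

### The job

Put the red pastry tin upright into the one empty nest of the packing carousel, let go of it, then turn the carousel one click clockwise (seen from above) so that the red tin stops in front of the clamped date coder. Then squeeze the coder's orange trigger fully and let it spring back. Turn no further than that one click, never squeeze the trigger before the tin has arrived, keep the five green tins in their nests, and leave the jar, the red packet and the white cup where they are.

Things in the scene. Friction and masses are not known exactly. Their poses are not given: they have to be found in the camera images.
- tin: the red round pastry tin with a white lid, loose, 50 mm in diameter, 50 mm tall, about 0.12 kg, standing on the table; origin at the centre of its underside, z up
- carousel: grey fixed base of the packing carousel, 36 mm tall, on the table; origin on the carousel's vertical axis at table height; its x axis points from there to the coder (a red block on the base marks that station)
- turret (a joint): angle of the carousel's round aluminium plate (236 mm in diameter, top 50 mm above the table): 0 at the start, grows clockwise seen from above; sprung detents every 1.047 rad (60 degrees), about 3 N at a post to push past one, after half way it snaps to the next
- empty_nest (a point): centre of the empty nest on the plate's upper face (50 mm above the table), 85 mm from the axis, one click before the coder's station; turns with the plate. Four brass pins (6 mm thick, 9 mm tall) stand +-22.6 mm along the radius and +-22.6 mm across it: 4 mm of play round a tin, and room for fingers on the radial line. Neighbouring tins stand 85 mm away, centre to centre
- post_a (a point): grip point of a turning post on the plate: middle of its black upright cylindrical knob, 22 mm in diameter, 32 mm tall (114 to 146 mm above the table) on a 10 mm steel rod, 102 mm from the axis; turns with the plate; tins beside it reach 100 mm above the table
- post_b (a point): grip point of the second turning post, alike, on the far side of the axis from the first
- coder: white hand ink-jet date coder clamped with its grip upward, fixed; origin under its middle at table height, muzzle along its -x towards the carousel. Barrel 36 mm wide, top 95 mm above the table, x -90 to +41 mm; base plate x -40 to +60 mm, 80 mm wide; grey upright grip x +7 to +29 mm, 26 mm wide, top 175 mm above the table
- trigger (a joint): angle of the orange sprung trigger: 0 at rest, 0.28 rad fully squeezed against its stop; hinged at its foot (coder x -16 mm, 98 mm above the table), it swings towards the grip; about 13 N at the pad when fully squeezed
- trigger_pad (a point): where to press the trigger: middle of its outer (muzzle side) face, 153 mm above the table, 18 mm wide, 8 mm thick; its top is 170 mm above the table. At rest this face is 49 mm from the grip's back, fully squeezed 34 mm
- grip_back (a point): the matching point on the back of the fixed grip, 153 mm above the table, facing away from the muzzle
- jar: amber jar with a brass lid, bystander, 58 mm in diameter, 90 mm tall; origin at the centre of its underside
- packet: red wrapped packet tied with string, bystander, 80 x 60 x 34 mm along its x, y, z; origin at the centre of its underside
- cup: white cup, bystander, 68 mm in diameter at the rim, 80 mm tall; origin at the centre of its underside
- tin1: green tin number 1 with a brass lid, loose in its nest 1 on the carousel, same size as the red tin; origin at the centre of its underside
- tin2: green tin number 2 with a brass lid, loose in its nest 2 on the carousel, same size as the red tin; origin at the centre of its underside
- tin3: green tin number 3 with a brass lid, loose in its nest 3 on the carousel, same size as the red tin; origin at the centre of its underside
- tin4: green tin number 4 with a brass lid, loose in its nest 4 on the carousel, same size as the red tin; origin at the centre of its underside
- tin5: green tin number 5 with a brass lid, loose in its nest 5 on the carousel, same size as the red tin; origin at the centre of its underside
- nest1 (a point): centre of nest 1 on the plate's upper face, holding green tin 1
- nest2 (a point): centre of nest 2 on the plate's upper face, holding green tin 2
- nest3 (a point): centre of nest 3 on the plate's upper face, holding green tin 3
- nest4 (a point): centre of nest 4 on the plate's upper face, holding green tin 4
- nest5 (a point): centre of nest 5 on the plate's upper face, holding green tin 5
Not all that is in view belongs to the job. Of the things that look like the coder, take the one that is nearest to the robot's base at the start.

How it is judged:
By the outcome, as a careful person would: the job done as asked, in the order asked, and still so for the second after the job is handed in, with the robot touching nothing.
It also fails if it takes over 51 s, if anything falls off the work surface, if the arm or the gripper's body presses on something with over 40 N, if the wrist force passes 120 N, or if a joint passes its speed limit or range.

### The arm

A 6-joint arm with a two-finger parallel gripper is mounted at the origin on the work surface. World frame = base frame: x ahead of the robot, y to its left, z up, the work surface at z = 0. Lengths are in m, angles in degrees, forces in N, time in s.
With the tool pointing down it reaches from about 0.275 to 0.875 m from the base axis. Payload 12.5 kg.
Tool frame: the origin (TCP) lies between the finger pads; the fingertips stand 14 mm ahead of it and the grasp point (between the pads) lies 5 mm behind it (robot.tcp_to_tips is the z of the fingertips in the tool frame, in m); z points along the fingers, y is the direction in which the jaws open and shut (so a half turn about z gives the same grasp; the last joint's range is limited). The gripper opens to 85 mm and grips with 20 to 120 N. Pads are 22 mm wide; open, the fingers measure 114 mm over their backs; the gripper's body (76 mm by 85 mm) begins 54 mm behind the grasp point. The pads swing forward as they close: fully open they stand 13 mm farther back than shut.
Start: joints at [62.475, 20.094, 94.641, -0, 65.266, -4.847], TCP at [0.212, 0.507, 0.245] pointing down, gripper open.
Joint ranges: [-157.81, 157.81], [-45, 120.19], [0.68, 151.7], [-89.99, 269.99], [4.06, 180], [-164.3, 164.3]. Speed limits (degrees/s): [127.2, 127.2, 159.86, 180, 180, 180].

### API

Orientations are given as a 3x3 rotation matrix whose columns are the frame's x, y, z axes.
In Python, from bench import robot, eyes gives the robot as it stands.
- The arm moves only by the tool send_rows, never from a script. Its argument "deltas" is a list of rows, each a list of 5 numbers: the opening, from -1 (shut) to 1 (fully open), then the shift along the world's x, y, z in m, then the turn about the world's z in degrees. A call has exactly 8 rows; each row is the pose to reach, as a shift and turn from the pose commanded when the call began; what a row does not reach only later rows make up. A row lasts 1/12 s, in which the tool goes at most 41.7 mm and 7.16 degrees, less where a joint would pass 70% of its speed; a pose out of reach is approached as far as the arm can. A call with a gripper value outside its range is refused whole. The fingers move at their own pace and stop on an object; "force" is the grip in N (left out, the last holds). Time passes only in rows, so rows that repeat a pose let the fingers close, or fill a call up. It gives the time, the measured TCP pose, the force and the opening at its end, in the units of the state.
- robot.get_state(): the state, without advancing time (a new reading comes with each control period).
- eyes.snapshot(name): name is "scene" or "top" or "wrist"; returns a dict with "frame" (400x640x3 uint8, red, green, blue), "depth" (400x640 float32, m along the optical axis (not along the pixel's ray), 0 where there is no reading), "fov_y" (degrees; the focal length in pixels is half the picture's height over the tangent of half this angle, whatever the lens; pixels are square), "cx", "cy" (the principal point, pixels), "extrinsics" (4x4, takes a point from camera to world coordinates); the wrist camera has in their place "mount" (4x4, takes a point from camera to tool coordinates, whose origin is the TCP and whose axes are the flange's). Camera axes: x right, y down, z forward; pixel columns grow to the right and rows downward; lengths in m; the calibration is good to about 2 mm. A picture is of the moment at which its call begins: read the wrist's pose just before it.
- robot.sign_off(): hands the job in, once; it reports no verdict.
The state is a dict: "time_s": time; "qpos": joint angles; "dq": joint speeds; "joint_torque": joint torques, N m; "eef_pos": TCP position; "eef_rot": TCP orientation; "force": force on the tool from outside, world axes, zero at the start; "moment": the same for the moment, N m; "opening": opening from 0.0 (shut) to 1.0 (fully open).
Only numpy, scipy, OpenCV 4.12 (cv2) and the standard library are available. Lean on these libraries where they do the work, as an engineer would, in place of code of your own. Each camera call takes 0.05 s, during which the arm holds its last target.

## Working session

There is one attempt and no reset: what is moved stays moved. The work goes in short steps, Python scripts to look and compute and a tool call to move; the robot and the scene stay as the last step left them, time stands still between calls to the robot, and variables do not carry over. Pictures are saved under pics/ and viewed, and the job is handed in when it is done.

Besides the shell and the picture viewer there is one more tool, called after "Call:" by a JSON object that holds its "name" and its "arguments", one argument or row to a line. send_rows: Moves the arm, as the interface text tells. Its arguments: {"type":"object","properties":{"deltas":{"type":"array","items":{"type":"array","items":{"type":"number"}}},"force":{"type":"number"}},"required":["deltas"]}

```bash
ls; mkdir -p pics
cat > h.py <<'E'
import numpy as np, cv2
from bench import robot, eyes
def snap(n):
    st=robot.get_state(); s=eyes.snapshot(n)
    if n=="wrist":
        T=np.eye(4);T[:3,:3]=np.array(st["eef_rot"]);T[:3,3]=st["eef_pos"];E=T@np.array(s["mount"])
    else: E=np.array(s["extrinsics"])
    f=200/np.tan(np.radians(s["fov_y"])/2)
    np.savez(f"last_{n}.npz",frame=s["frame"],depth=s["depth"],E=E,f=f,cx=s["cx"],cy=s["cy"])
    return load(n)
def load(n): return dict(np.load(f"last_{n}.npz"))
def cloud(d):
    v,u=np.mgrid[0:400,0:640];z=d["depth"]
    P=np.stack([(u-d["cx"])/d["f"]*z,(v-d["cy"])/d["f"]*z,z],-1)
    return P@d["E"][:3,:3].T+d["E"][:3,3]
def save(d,name): cv2.imwrite(f"pics/{name}.png",d["frame"][:,:,::-1])
E
python3 - <<'E'
from h import *
st=robot.get_state();print({k:np.round(v,3).tolist() for k,v in st.items()})
for n in ["scene","top"]:
    d=snap(n);save(d,n+"0");print(n,d["f"],d["cx"],d["cy"],d["E"].round(3).tolist())
E
```

```text
pics
{'time_s': 0.0, 'qpos': [62.476, 20.125, 94.676, -0.001, 65.265, -4.847], 'dq': [-0.056, 0.039, -0.081, 0.026, -0.04, -0.029], 'joint_torque': [0.001, -50.611, -29.141, -0.0, 0.005, -0.0], 'eef_pos': [0.212, 0.507, 0.245], 'eef_rot': [[-0.923, 0.386, -0.001], [0.386, 0.923, -0.001], [0.0, -0.001, -1.0]], 'force': [0.207, -0.842, 0.275], 'moment': [-0.008, 0.031, -0.01], 'opening': 1.002}
scene 478.8865373586807 315.9822928112715 196.26561235841442 [[-0.215, 0.787, -0.579, 1.307], [0.977, 0.17, -0.132, 0.154], [-0.006, -0.593, -0.805, 1.213], [0.0, 0.0, 0.0, 1.0]]
top 414.358657967194 318.737938995662 197.73057719984803 [[-0.026, -0.997, 0.07, 0.417], [-0.999, 0.028, 0.024, -0.06], [-0.026, -0.07, -0.997, 1.596], [0.0, 0.0, 0.0, 1.0]]
```

View pics/scene0.png

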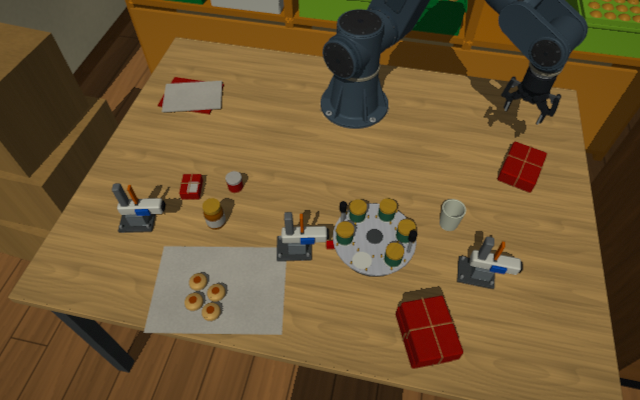

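View pics/top0.png

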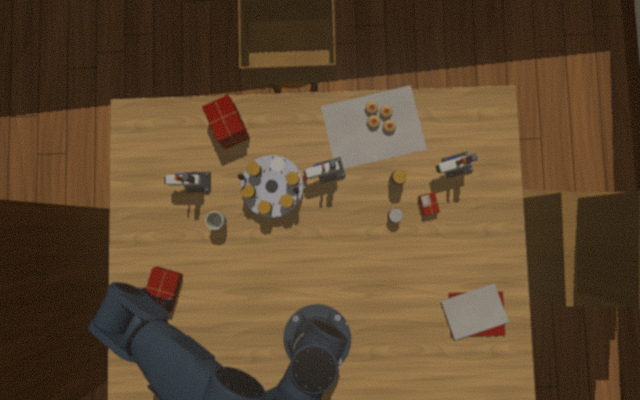

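Run:
```python
from h import *
for n,b in [("scene",(100,150,340,300)),("top",(230,140,480,220)),("scene",(260,180,430,290))]:
    d=load(n);x0,y0,x1,y1=b
    c=cv2.resize(d["frame"][y0:y1,x0:x1],None,fx=800/(x1-x0),fy=800/(x1-x0),interpolation=cv2.INTER_CUBIC)
    cv2.imwrite(f"pics/c_{n}_{x0}.png",c[:600,:,::-1])
for n,pts in [("scene",[(138,207),(119,190),(303,237),(289,220),(490,262),(486,243),(234,177),(191,186),(213,202),(375,236),(362,262),(345,207),(412,236),(452,215)]),("top",[(395,214),(399,176),(428,204),(272,186),(277,163),(338,162),(202,180),(470,157)])]:
    d=load(n);P=cloud(d)
    for u,v in pts: print(n,u,v,P[v,u].round(3), np.hypot(*P[v,u,:2]).round(3))
```

```text
scene 138 207 [ 0.648 -0.521  0.093] 0.831
scene 119 190 [ 0.653 -0.548  0.173] 0.852
scene 303 237 [ 0.646 -0.035  0.095] 0.647
scene 289 220 [ 0.65  -0.069  0.173] 0.654
scene 490 262 [0.617 0.463 0.095] 0.771
scene 486 243 [0.616 0.43  0.178] 0.751
scene 234 177 [ 0.454 -0.302  0.051] 0.545
scene 191 186 [ 0.503 -0.429  0.033] 0.661
scene 213 202 [ 0.582 -0.318  0.088] 0.664
scene 375 236 [0.578 0.157 0.057] 0.598
scene 362 262 [0.666 0.134 0.054] 0.679
scene 345 207 [0.555 0.063 0.14 ] 0.559
scene 412 236 [0.613 0.251 0.145] 0.662
scene 452 215 [0.429 0.373 0.015] 0.568
top 395 214 [ 0.457 -0.304  0.053] 0.549
top 399 176 [ 0.594 -0.318  0.09 ] 0.674
top 428 204 [ 0.492 -0.43   0.04 ] 0.653
top 272 186 [0.575 0.151 0.051] 0.595
top 277 163 [ 0.417 -0.06   1.596] 0.421
top 338 162 [ 0.663 -0.1    0.018] 0.671
top 202 180 [0.61  0.427 0.015] 0.745
top 470 157 [ 0.644 -0.552  0.165] 0.848
```

Run:
```python
from h import *
from scipy.optimize import least_squares
def circ(p,r=None):
    c0=p.mean(0)
    if r: return least_squares(lambda c:np.hypot(*(p-c).T)-r,c0,loss='soft_l1',f_scale=.003).x
    return least_squares(lambda c:np.hypot(*(p-c[:2]).T)-c[2],[*c0,.1],loss='soft_l1',f_scale=.003).x
for n in ["scene","top"]:
    d=load(n);P=cloud(d);z=P[...,2]
    m=(d["depth"]>0)&(z>.043)&(z<.058)&(np.abs(P[...,0]-.47)<.15)&(np.abs(P[...,1]-.07)<.17)
    m=m.astype(np.uint8);k,l,s,c=cv2.connectedComponentsWithStats(m)
    i=1+s[1:,4].argmax();mm=(l==i).astype(np.uint8)
    cs,_=cv2.findContours(mm,cv2.RETR_EXTERNAL,cv2.CHAIN_APPROX_NONE)
    q=max(cs,key=len)[:,0];p=P[q[:,1],q[:,0],:2]
    print(n,s[i],circ(p),circ(p,.118),np.median(z[mm>0]))
```

```text
scene [ 344  204   62   48 1513] [0.54890194 0.14915136 0.07333368] [0.62689496 0.12913102] 0.05143072780882885
top [ 249  174   54   43 1338] [0.54529224 0.14362849 0.08933589] [0.51858617 0.13350438] 0.050723517107474914
```

View pics/c_scene_260.png

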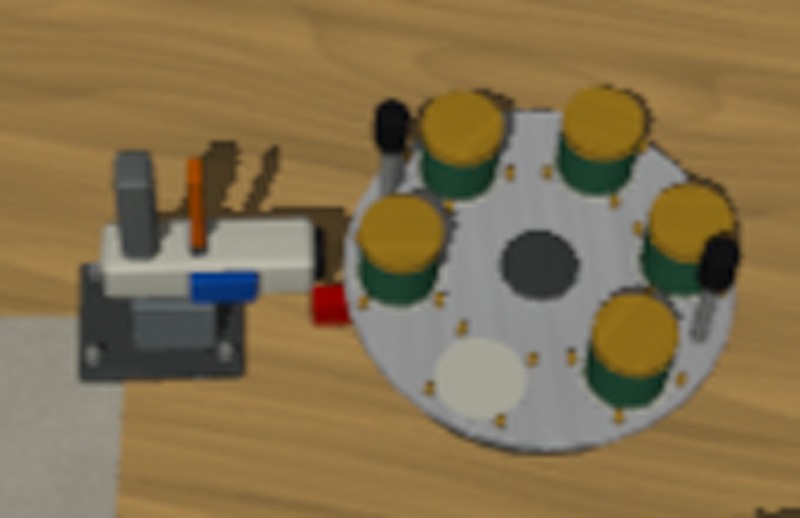

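View pics/c_top_230.png

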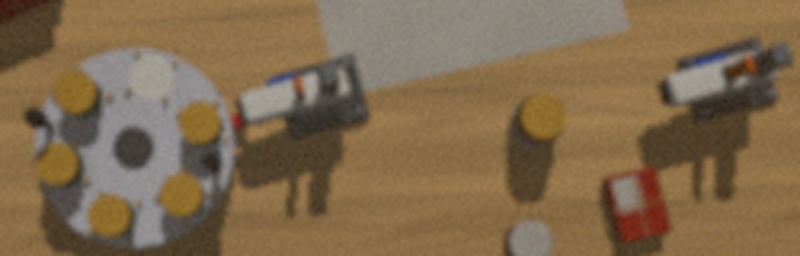

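View pics/c_scene_100.png

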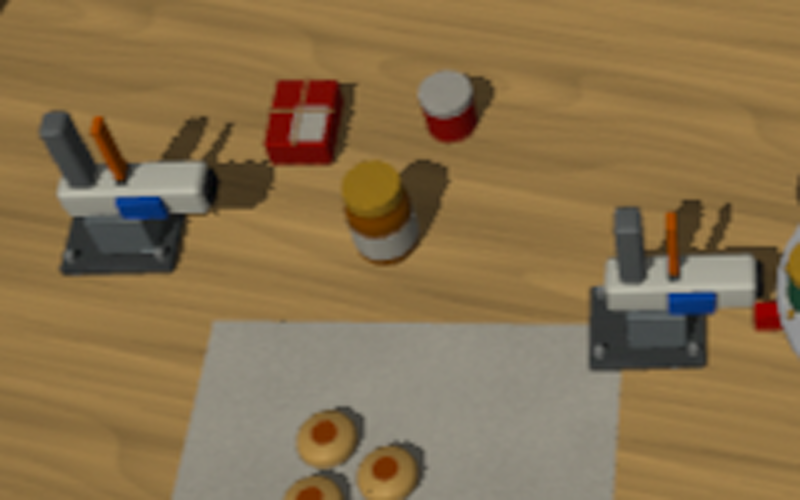

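Three things look like the coder, at scene pixels (138,207), (303,237) and (490,262). They are 0.83, 0.65 and 0.77 m from the base. The middle one is nearest, and it also stands at the red station block at (330,243), so it is the one meant. The red tin with the white lid is at (234,182) and the empty nest (paper disc) at (362,262). Next I fit the carousel's pose.

```bash
cat >> h.py <<'E'
def ray(d,u,v,z):
    r=d["E"][:3,:3]@np.array([(u-d["cx"])/d["f"],(v-d["cy"])/d["f"],1]);o=d["E"][:3,3]
    return (o+r*(z-o[2])/r[2])[:2]
def blobs(d,lo,hi,box,amin=15):
    h=cv2.cvtColor(d["frame"],cv2.COLOR_RGB2HSV);m=cv2.inRange(h,lo,hi);b=np.zeros_like(m);x0,y0,x1,y1=box
    b[y0:y1,x0:x1]=m[y0:y1,x0:x1];k,l,s,c=cv2.connectedComponentsWithStats(b,connectivity=4)
    return [(c[i],s[i]) for i in range(1,k) if s[i,4]>=amin],b
E
python3 - <<'E'
from h import *
from scipy.optimize import least_squares
def fit(L,r=.085):
    L=np.array(L)
    def res(p):
        a=p[2]+np.arange(6)*np.pi/3
        M=np.c_[p[0]+r*np.cos(a),p[1]+r*np.sin(a)]
        return np.linalg.norm(L[:,None]-M[None],axis=2).min(1)
    best=min((least_squares(res,[.575,.152,t]) for t in np.radians([-40,-25,-10,5])),key=lambda s:s.cost)
    return best.x[:2],np.degrees(best.x[2]),np.sqrt((best.fun**2).mean())
for n,box in [("scene",(330,190,420,280)),("top",(235,145,310,225))]:
    d=load(n)
    B,m=blobs(d,(15,150,90),(30,255,255),box,30)
    L=[ray(d,*c,.1) for c,s in B];print(n,[(c.round(1).tolist(),s[2:].tolist()) for c,s in B]);print(np.round(L,3).tolist());print(fit(L))
    bx=(220,165,245,195) if n=="scene" else (385,205,402,225)
    B,m=blobs(d,(0,0,100),(180,80,255),bx,20);print("tin",[(c,s,ray(d,*c,.05)) for c,s in B])
    P=cloud(d)
    # trigger, grip
    bx=(275,200,330,260) if n=="scene" else (300,150,350,190)
    B,m=blobs(d,(3,150,60),(14,255,255),bx,8)
    for c,s in B: print("orange",c,s)
    q=P[m>0];q=q[(q[:,2]>.1)&(q[:,2]<.18)];print(len(q),q.mean(0),q.max(0))
    sel=(d["depth"]>0)&(P[...,2]>.165)&(P[...,2]<.19)&(abs(P[...,0]-.65)<.06)&(abs(P[...,1]+.07)<.06)
    print("griptop",sel.sum(),P[sel].mean(0))
    sel=(d["depth"]>0)&(P[...,2]>.125)&(P[...,2]<.16)&(abs(P[...,0]-.56)<.14)&(abs(P[...,1]-.15)<.14)
    k,l,s,c=cv2.connectedComponentsWithStats(sel.astype(np.uint8))
    for i in range(1,k):
        if s[i,4]>8: print("post",s[i],c[i],P[l==i].mean(0).round(3))
E
```

```text
scene [([387.9, 205.6], [18, 16, 230]), ([357.6, 206.5], [18, 16, 228]), ([405.9, 226.4], [19, 17, 216]), ([344.8, 229.2], [18, 17, 232]), ([394.6, 250.9], [18, 17, 252])]
[[0.497, 0.178], [0.518, 0.094], [0.556, 0.235], [0.601, 0.072], [0.64, 0.214]]
(array([0.5786796 , 0.15414577]), np.float64(-15.271157084923376), np.float64(0.0009477697266310287))
tin [(array([232.85380117, 177.55555556]), array([225, 171,  16,  14, 171], dtype=int32), array([ 0.45562013, -0.30573968]))]
orange [301.38181818 223.30909091] [300 214   4  19  55]
orange [326.85714286 246.21428571] [326 241   4   9  14]
45 [ 0.63533011 -0.04134803  0.14454589] [ 0.64114809 -0.03748982  0.17301495]
griptop 95 [ 0.63885892 -0.06948074  0.17307948]
post [339 201   8  11  72] [342.27777778 205.93055556] [0.554 0.055 0.142]
post [408 230   9  12  77] [412.1038961  235.20779221] [0.608 0.251 0.142]
top [([253.0, 168.5], [13, 14, 128]), ([292.3, 178.3], [12, 12, 107]), ([247.5, 191.3], [14, 12, 120]), ([286.5, 200.7], [13, 12, 115]), ([264.4, 207.3], [12, 12, 114])]
[[0.636, 0.213], [0.596, 0.07], [0.553, 0.235], [0.515, 0.093], [0.493, 0.174]]
(array([0.57512952, 0.15252986]), np.float64(-15.203141135663692), np.float64(0.0007967404146015874))
tin [(array([395.22297297, 215.14189189]), array([389, 209,  13,  14, 148], dtype=int32), array([ 0.45308582, -0.30513458]))]
orange [303.77777778 176.88888889] [303 175   3   5   9]
2 [ 0.62526361 -0.04350048  0.17180435] [ 0.62679372 -0.04343599  0.17326827]
griptop 58 [ 0.63566398 -0.06832175  0.17326257]
post [237 173   7   7  36] [240.05555556 176.08333333] [0.604 0.252 0.143]
post [293 187   6   6  32] [295.53125 189.65625] [0.55  0.056 0.144]
```

Call:
{"name": "send_rows", "arguments": {
  "deltas": [
    [1, 0.1, -0.33, 0, -56],
    [1, 0.1, -0.33, 0, -56],
    [1, 0.1, -0.33, 0, -56],
    [1, 0.1, -0.33, 0, -56],
    [1, 0.1, -0.33, 0, -56],
    [1, 0.1, -0.33, 0, -56],
    [1, 0.1, -0.33, 0, -56],
    [1, 0.1, -0.33, 0, -56]
  ]
}}

```text
time_s: 0.77
eef_pos: [0.3085, 0.1866, 0.2452]
eef_rot: [[-0.191, 0.982, 0.0], [0.982, 0.191, -0.0], [-0.0, 0.0, -1.0]]
force: [1.2, 0.8, 0.3]
opening: 1.005
```

Call:
{"name": "send_rows", "arguments": {
  "deltas": [
    [1, 0.095, -0.32, 0, -26.2],
    [1, 0.095, -0.32, 0, -26.2],
    [1, 0.095, -0.32, 0, -26.2],
    [1, 0.095, -0.32, 0, -26.2],
    [1, 0.095, -0.32, 0, -26.2],
    [1, 0.095, -0.32, 0, -26.2],
    [1, 0.095, -0.32, 0, -26.2],
    [1, 0.095, -0.32, 0, -26.2]
  ]
}}

```text
time_s: 1.43
eef_pos: [0.4034, -0.1334, 0.2452]
eef_rot: [[0.257, 0.966, 0.0], [0.966, -0.257, 0.0], [0.0, 0.0, -1.0]]
force: [1.0, 0.1, -0.2]
opening: 1.002
```

Call:
{"name": "send_rows", "arguments": {
  "deltas": [
    [1, 0.04, -0.165, 0, 0],
    [1, 0.04, -0.165, 0, 0],
    [1, 0.04, -0.165, 0, 0],
    [1, 0.04, -0.165, 0, 0],
    [1, 0.04, -0.165, 0, 0],
    [1, 0.04, -0.165, 0, 0],
    [1, 0.04, -0.165, 0, 0],
    [1, 0.04, -0.165, 0, 0]
  ]
}}

```text
time_s: 2.1
eef_pos: [0.4433, -0.2949, 0.2452]
eef_rot: [[0.256, 0.967, -0.001], [0.967, -0.256, 0.001], [0.0, -0.001, -1.0]]
force: [-0.5, -0.4, -0.0]
opening: 1.0
```

Run:
```python
from h import *
st=robot.get_state();print({k:np.round(st[k],4).tolist() for k in ["eef_pos","eef_rot","qpos"]})
d=snap("wrist");save(d,"w1");print(d["f"])
B,m=blobs(d,(0,0,90),(180,60,255),(0,0,640,400),500)
for c,s in B: print(c,s,ray(d,*c,.05))
```

```text
{'eef_pos': [0.4433, -0.2949, 0.2452], 'eef_rot': [[0.256, 0.9667, -0.0005], [0.9667, -0.256, 0.0006], [0.0005, -0.0007, -1.0]], 'qpos': [-38.6463, 18.2979, 97.2138, 0.0112, 64.5347, -23.8178]}
286.0881118539126
[555.47012418  98.59247626] [  460     0   180   230 27380] [ 0.71106755 -0.26868225]
[330.4422658  190.92084241] [ 310  170   42   42 1377] [ 0.45511793 -0.30541757]
[506.59574468 301.00141844] [483 285  47  31 705] [ 0.64240436 -0.50868803]
[152.20723104 385.70282187] [ 127  366   50   34 1134] [ 0.13323242 -0.52176414]
```

View pics/w1.png

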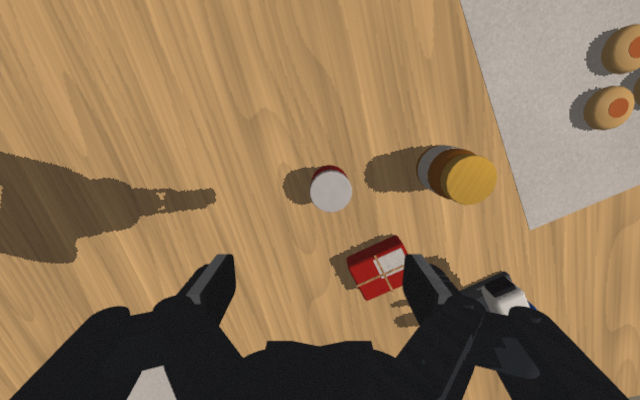

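Call:
{"name": "send_rows", "arguments": {
  "deltas": [
    [1, 0.012, -0.0105, -0.04, 0],
    [1, 0.012, -0.0105, -0.08, 0],
    [1, 0.012, -0.0105, -0.12, 0],
    [1, 0.012, -0.0105, -0.15, 0],
    [1, 0.012, -0.0105, -0.18, 0],
    [1, 0.012, -0.0105, -0.205, 0],
    [1, 0.012, -0.0105, -0.22, 0],
    [1, 0.012, -0.0105, -0.22, 0]
  ]
}}

```text
time_s: 2.82
eef_pos: [0.4543, -0.3045, 0.0228]
eef_rot: [[0.256, 0.967, -0.004], [0.967, -0.256, 0.003], [0.002, -0.004, -1.0]]
force: [-0.6, 0.1, -0.1]
opening: 0.999
```

Call:
{"name": "send_rows", "arguments": {
  "deltas": [
    [-1, 0, 0, 0, 0],
    [-1, 0, 0, 0, 0],
    [-1, 0, 0, 0, 0],
    [-1, 0, 0, 0, 0],
    [-1, 0, 0, 0, 0],
    [-1, 0, 0, 0, 0],
    [-1, 0, 0, 0, 0],
    [-1, 0, 0, 0, 0]
  ],
  "force": 30
}}

```text
time_s: 3.48
eef_pos: [0.4562, -0.3068, 0.027]
eef_rot: [[0.257, 0.967, 0.002], [0.967, -0.257, -0.001], [-0.001, 0.002, -1.0]]
force: [0.0, 3.4, 6.5]
opening: 0.577
```

Call:
{"name": "send_rows", "arguments": {
  "deltas": [
    [-1, 0, 0, 0.02, 0],
    [-1, 0, 0, 0.05, 0],
    [-1, 0, 0, 0.085, 0],
    [-1, 0, 0, 0.12, 0],
    [-1, 0, 0, 0.16, 0],
    [-1, 0, 0, 0.2, 0],
    [-1, 0, 0.02, 0.22, 0],
    [-1, 0.015, 0.045, 0.22, 0]
  ]
}}

```text
time_s: 4.15
eef_pos: [0.4707, -0.263, 0.2514]
eef_rot: [[0.259, 0.966, 0.007], [0.966, -0.259, -0.005], [-0.003, 0.008, -1.0]]
force: [1.1, -1.0, -1.8]
opening: 0.579
```

Call:
{"name": "send_rows", "arguments": {
  "deltas": [
    [-1, 0.013, 0.03, 0, 0],
    [-1, 0.03, 0.065, 0, 0],
    [-1, 0.047, 0.1, 0, 0],
    [-1, 0.064, 0.135, 0, 0],
    [-1, 0.08, 0.17, 0, 0],
    [-1, 0.095, 0.205, 0, 0],
    [-1, 0.11, 0.24, 0, 0],
    [-1, 0.126, 0.275, 0, 0]
  ]
}}

```text
time_s: 4.82
eef_pos: [0.5967, 0.0154, 0.2464]
eef_rot: [[0.257, 0.967, 0.001], [0.967, -0.257, -0.0], [0.0, 0.001, -1.0]]
force: [0.4, -1.5, -1.4]
opening: 0.577
```

Run:
```python
from h import *
st=robot.get_state();print({k:np.round(st[k],4).tolist() for k in ["eef_pos","eef_rot","qpos","opening","force"]})
d=snap("wrist");save(d,"w2")
```

```text
{'eef_pos': [0.5967, 0.0154, 0.2464], 'eef_rot': [[0.2566, 0.9665, 0.0012], [0.9665, -0.2566, -0.0001], [0.0002, 0.0012, -1.0]], 'qpos': [-2.9843, 24.881, 87.3725, -0.0021, 67.6767, 11.8833], 'opening': 0.5774, 'force': [0.3919, -1.5166, -1.4382]}
```

View pics/w2.png

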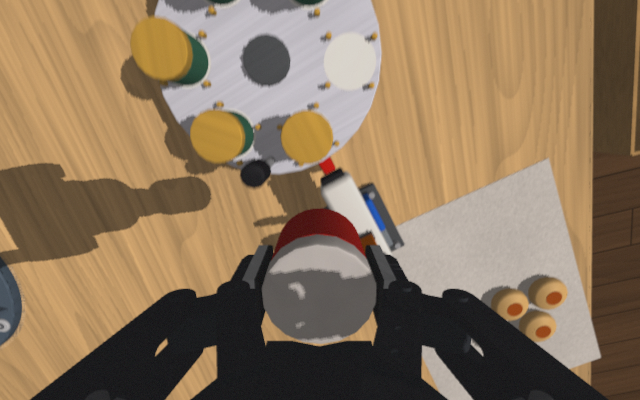

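Run:
```python
from h import *
d=load("wrist")
h=cv2.cvtColor(d["frame"],cv2.COLOR_RGB2HSV)
for u,v in [(350,61),(375,90),(266,60),(255,173),(300,100),(320,160)]: print(u,v,h[v,u])
g=d["frame"][:,:,0].astype(int)
m=(h[...,1]<35)&(h[...,2]>195);b=np.zeros(m.shape,np.uint8);b[20:100,315:385]=m[20:100,315:385]
k,l,s,c=cv2.connectedComponentsWithStats(b);i=1+s[1:,4].argmax();print("disc",s[i],c[i],ray(d,*c[i],.05))
for nm,(x0,y0,x1,y1),z in [("hub",(235,30,300,95),.052),("post",(235,155,275,190),.146)]:
    b=np.zeros(m.shape,np.uint8);b[y0:y1,x0:x1]=h[y0:y1,x0:x1,2]<(95 if nm=="hub" else 45)
    k,l,s,c=cv2.connectedComponentsWithStats(b);i=1+s[1:,4].argmax();print(nm,s[i],c[i],ray(d,*c[i],z))
B,_=blobs(d,(15,140,90),(30,255,255),(130,0,340,170),1200)
for c,s in B: print(c,s,ray(d,*c,.1), (ray(d,*c,.1)-[.577,.153]), np.hypot(*(ray(d,*c,.1)-[.577,.153])))
B,_=blobs(d,(12,120,60),(30,255,255),(315,25,385,100),4)
for c,s in B: print("pin",c,s,ray(d,*c,.059))
```

```text
350 61 [ 21  15 217]
375 90 [163   9 202]
266 60 [105   6  79]
255 173 [130  20  39]
300 100 [146   9 195]
320 160 [ 13  57 176]
disc [ 315   20   66   80 3535] [349.5669024   63.35869873] [0.66110935 0.13074676]
hub [ 243   36   47   49 1789] [265.79373952  60.05813304] [0.57867895 0.15537097]
post [241 160  29  26 541] [255.14417745 172.80036969] [0.55568317 0.05854233]
[160.41338583  49.08759843] [ 130   15   62   69 3048] [0.49904028 0.17632868] [-0.07795972  0.02332868] 0.08137533295017732
[216.89021164 136.31040564] [ 190  111   55   53 2268] [0.52008187 0.09506291] [-0.05691813 -0.05793709] 0.08121809995163835
[306.15873786 136.85582524] [ 278  112   55   53 2060] [0.60062095 0.07319869] [ 0.02362095 -0.07980131] 0.08322378380262621
pin [328.13636364  35.45454545] [326  33   5   6  22] [0.64517206 0.15906051]
pin [373.61904762  36.        ] [371  34   6   5  21] [0.68814693 0.1472114 ]
pin [383.25  38.75] [382  38   3   2   4] [0.69681136 0.14244275]
pin [383.6  77. ] [383  76   2   3   5] [0.69045829 0.10834519]
pin [380.5  81. ] [380  80   2   3   4] [0.68667118 0.1054595 ]
pin [327.21428571  84.64285714] [325  83   5   4  14] [0.63323093 0.11603789]
pin [371.14285714  85.07142857] [369  84   5   3  14] [0.67664235 0.10412693]
```

Call:
{"name": "send_rows", "arguments": {
  "deltas": [
    [-1, 0.016, 0.03, 0, 0],
    [-1, 0.034, 0.062, 0, 0],
    [-1, 0.05, 0.09, -0.02, 0],
    [-1, 0.0635, 0.1148, -0.05, 0],
    [-1, 0.0635, 0.1148, -0.085, 0],
    [-1, 0.0635, 0.1148, -0.11, 0],
    [-1, 0.0635, 0.1148, -0.13, 0],
    [-1, 0.0635, 0.1148, -0.13, 0]
  ]
}}

```text
time_s: 5.53
eef_pos: [0.6578, 0.1281, 0.1115]
eef_rot: [[0.256, 0.967, -0.006], [0.967, -0.256, -0.001], [-0.002, -0.006, -1.0]]
force: [-0.7, 0.6, -1.8]
opening: 0.578
```

Run:
```python
from h import *
st=robot.get_state();print({k:np.round(st[k],4).tolist() for k in ["eef_pos","eef_rot","opening","force"]})
d=snap("wrist");save(d,"w3");d=snap("scene")
cv2.imwrite("pics/s3.png",cv2.resize(d["frame"][180:300,280:440,::-1],None,fx=5,fy=5,interpolation=cv2.INTER_CUBIC))
```

```text
{'eef_pos': [0.6578, 0.1281, 0.1115], 'eef_rot': [[0.2564, 0.9665, -0.0064], [0.9666, -0.2564, -0.0008], [-0.0024, -0.006, -1.0]], 'opening': 0.5784, 'force': [-0.7002, 0.5884, -1.8162]}
```

View pics/w3.png

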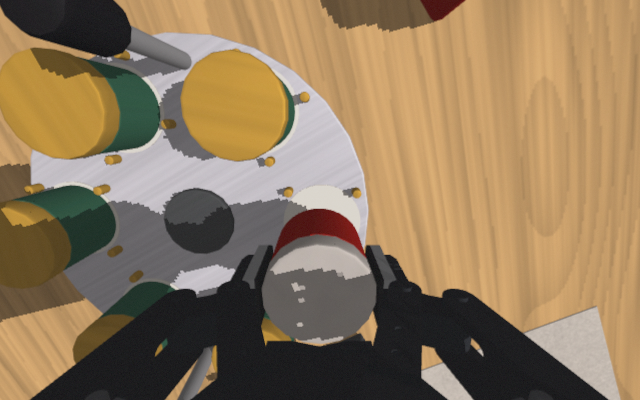

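View pics/s3.png

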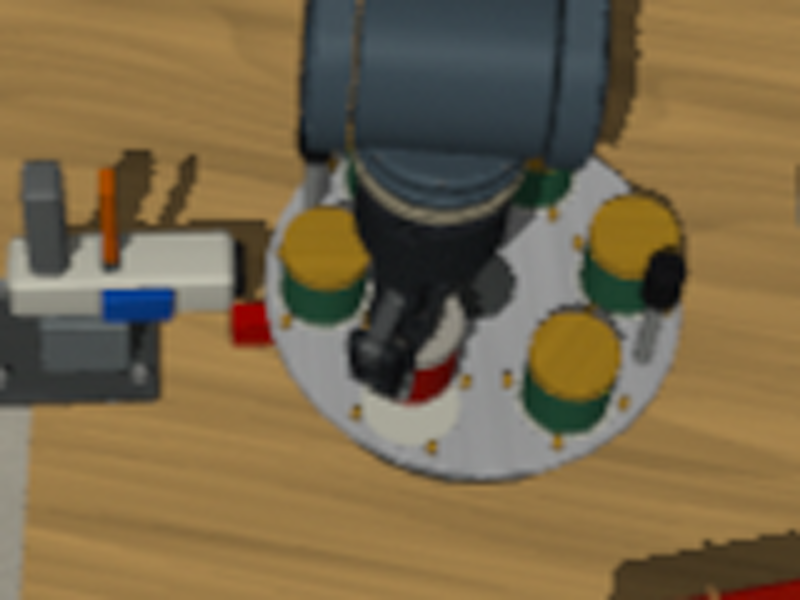

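Run:
```python
from h import *
d=load("wrist")
B,_=blobs(d,(12,120,60),(30,255,255),(275,180,370,205),8)
pp=[]
for c,s in B: p=ray(d,*c,.056);pp.append(p);print("pin",c,s,p)
m=(pp[0]+pp[1])/2;x=np.array([.2564,.9665]);print(m-x*.0226)
print(np.round(robot.get_state()["eef_pos"],4))
```

```text
pin [288.05714286 191.61428571] [284 187   9  10  70] [0.64508579 0.15888594]
pin [356.11428571 192.47142857] [352 188   9  10  70] [0.68851031 0.1468382 ]
[0.66100341 0.13101917]
[0.6602 0.1282 0.1163]
```

Call:
{"name": "send_rows", "arguments": {
  "deltas": [
    [-1, 0.0005, 0.002, -0.008, 0],
    [-1, 0.0005, 0.002, -0.016, 0],
    [-1, 0.0005, 0.002, -0.024, 0],
    [-1, 0.0005, 0.002, -0.03, 0],
    [-1, 0.0005, 0.002, -0.034, 0],
    [-1, 0.0005, 0.002, -0.037, 0],
    [-1, 0.0005, 0.002, -0.038, 0],
    [-1, 0.0005, 0.002, -0.038, 0]
  ]
}}

```text
time_s: 6.3
eef_pos: [0.6606, 0.1302, 0.0774]
eef_rot: [[0.257, 0.966, 0.0], [0.966, -0.257, 0.0], [0.0, 0.0, -1.0]]
force: [-0.4, -0.2, -1.4]
opening: 0.577
```

Call:
{"name": "send_rows", "arguments": {
  "deltas": [
    [-1, 0, 0, -0.001, 0],
    [-1, 0, 0, -0.001, 0],
    [-1, 0, 0, -0.002, 0],
    [-1, 0, 0, -0.002, 0],
    [-1, 0, 0, -0.002, 0],
    [-1, 0, 0, -0.002, 0],
    [-1, 0, 0, -0.002, 0],
    [-1, 0, 0, -0.002, 0]
  ]
}}

```text
time_s: 6.97
eef_pos: [0.661, 0.1305, 0.077]
eef_rot: [[0.257, 0.967, 0.001], [0.967, -0.257, 0.0], [0.001, 0.001, -1.0]]
force: [-5.2, 0.0, 12.4]
opening: 0.578
```

Call:
{"name": "send_rows", "arguments": {
  "deltas": [
    [-1, 0, 0, 0.0015, 0],
    [-0.1, 0, 0, 0.0015, 0],
    [0.5, 0, 0, 0.0015, 0],
    [0.6, 0, 0, 0.0015, 0],
    [0.6, 0, 0, 0.0015, 0],
    [0.6, 0, 0, 0.0015, 0],
    [0.6, 0, 0, 0.0015, 0],
    [0.6, 0, 0, 0.0015, 0]
  ]
}}

```text
time_s: 7.63
eef_pos: [0.6606, 0.1302, 0.0767]
eef_rot: [[0.257, 0.966, -0.0], [0.966, -0.257, -0.0], [-0.0, -0.0, -1.0]]
force: [-0.2, 0.1, 1.3]
opening: 0.803
```

Call:
{"name": "send_rows", "arguments": {
  "deltas": [
    [0.6, 0, 0, 0.01, 0],
    [0.6, 0, 0, 0.03, 0],
    [0.6, 0, 0, 0.06, 0],
    [0.6, 0, 0, 0.09, 0],
    [0.6, 0, 0, 0.12, 0],
    [0.6, -0.02, 0, 0.15, 0],
    [0.6, -0.04, -0.01, 0.16, 0],
    [0.6, -0.06, -0.03, 0.16, 0]
  ]
}}

```text
time_s: 8.3
eef_pos: [0.6009, 0.1014, 0.2409]
eef_rot: [[0.255, 0.967, 0.006], [0.967, -0.255, 0.001], [0.002, 0.006, -1.0]]
force: [-0.0, -0.0, -0.4]
opening: 0.796
```

Run:
```python
from h import *
st=robot.get_state();print({k:np.round(st[k],4).tolist() for k in ["eef_pos","eef_rot","opening","force","time_s"]})
d=snap("wrist");save(d,"w4");d=snap("scene")
cv2.imwrite("pics/s4.png",cv2.resize(d["frame"][180:300,280:440,::-1],None,fx=5,fy=5,interpolation=cv2.INTER_CUBIC))
```

```text
{'eef_pos': [0.6009, 0.1014, 0.2409], 'eef_rot': [[0.255, 0.9669, 0.0061], [0.9669, -0.255, 0.0009], [0.0025, 0.0057, -1.0]], 'opening': 0.7964, 'force': [-0.0491, -0.0082, -0.4484], 'time_s': 8.3}
```

View pics/w4.png

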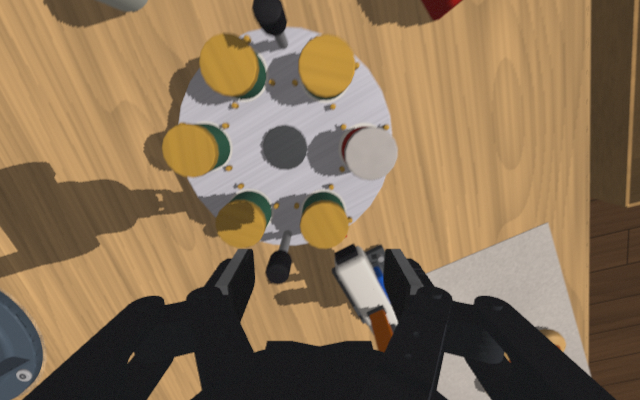

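View pics/s4.png

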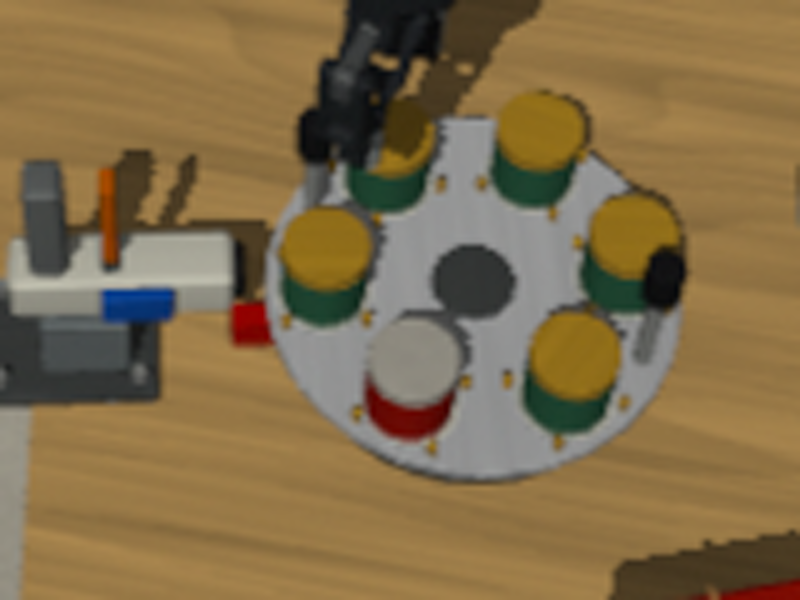

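Run:
```python
from h import *
print(np.round(robot.get_state()["eef_pos"],4))
d=load("wrist")
h=cv2.cvtColor(d["frame"],cv2.COLOR_RGB2HSV)
for nm,(x0,y0,x1,y1),z,t in [("hub",(255,120,312,172),.052,95),("post",(262,245,296,290),.14,50),("postb",(248,0,290,35),.14,50)]:
    b=np.zeros(h.shape[:2],np.uint8);b[y0:y1,x0:x1]=h[y0:y1,x0:x1,2]<t
    k,l,s,c=cv2.connectedComponentsWithStats(b);i=1+s[1:,4].argmax();print(nm,s[i],c[i],ray(d,*c[i],z))
```

```text
[0.5988 0.0987 0.2386]
hub [ 262  126   45   43 1466] [284.0893588 146.9324693] [0.57721319 0.15327029]
post [266 250  25  33 613] [278.59053834 266.71125612] [0.55369739 0.05864001]
postb [253   0  33  35 874] [269.85240275  15.50343249] [0.60512904 0.2473476 ]
```

Call:
{"name": "send_rows", "arguments": {
  "deltas": [
    [0.6, -0.025, -0.023, 0, 0],
    [0.6, -0.046, -0.042, 0, 0],
    [0.6, -0.046, -0.042, -0.03, 0],
    [0.6, -0.046, -0.042, -0.06, 0],
    [0.6, -0.046, -0.042, -0.085, 0],
    [0.6, -0.046, -0.042, -0.105, 0],
    [0.6, -0.046, -0.042, -0.113, 0],
    [0.6, -0.046, -0.042, -0.113, 0]
  ]
}}

```text
time_s: 9.07
eef_pos: [0.5541, 0.0583, 0.1226]
eef_rot: [[0.257, 0.966, -0.003], [0.966, -0.257, -0.0], [-0.001, -0.003, -1.0]]
force: [0.8, 0.6, 0.6]
opening: 0.803
```

Call:
{"name": "send_rows", "arguments": {
  "deltas": [
    [0, 0, 0, 0, 0],
    [-0.6, 0, 0, 0, 0],
    [-1, 0, 0, 0, 0],
    [-1, 0, 0, 0, 0],
    [-1, 0, 0, 0, 0],
    [-1, 0, 0, 0, 0],
    [-1, 0, 0, 0, 0],
    [-1, 0, 0, 0, 0]
  ],
  "force": 20
}}

```text
time_s: 9.73
eef_pos: [0.5551, 0.0582, 0.1249]
eef_rot: [[0.257, 0.966, 0.002], [0.966, -0.257, -0.0], [0.0, 0.002, -1.0]]
force: [-0.5, -0.3, 6.5]
opening: 0.256
```

Run:
```python
import numpy as np
v=np.array([-.0229,-.0958])
def R(t):t=np.radians(t);return np.array([[np.cos(t),-np.sin(t)],[np.sin(t),np.cos(t)]])
print([(t,*(R(-t)@v-v).round(4)) for t in (4,9,14,19,24,29,34,38)])
w=R(-38)@v
print([(t,*(R(-t)@w-w).round(4)) for t in (4,9,14,18,21,22)])
```

```text
[(4, np.float64(-0.0066), np.float64(0.0018)), (9, np.float64(-0.0147), np.float64(0.0048)), (14, np.float64(-0.0225), np.float64(0.0084)), (19, np.float64(-0.0299), np.float64(0.0127)), (24, np.float64(-0.037), np.float64(0.0176)), (29, np.float64(-0.0436), np.float64(0.0231)), (34, np.float64(-0.0497), np.float64(0.0292)), (38, np.float64(-0.0541), np.float64(0.0344))]
[(4, np.float64(-0.0041), np.float64(0.0055)), (9, np.float64(-0.0087), np.float64(0.0128)), (14, np.float64(-0.0126), np.float64(0.0205)), (18, np.float64(-0.0152), np.float64(0.0268)), (21, np.float64(-0.0169), np.float64(0.0317)), (22, np.float64(-0.0174), np.float64(0.0333))]
```

Call:
{"name": "send_rows", "arguments": {
  "deltas": [
    [-1, -0.0066, 0.0018, 0, -4],
    [-1, -0.0147, 0.0048, 0, -9],
    [-1, -0.0225, 0.0084, 0, -14],
    [-1, -0.03, 0.0127, 0, -19],
    [-1, -0.037, 0.0176, 0, -24],
    [-1, -0.0436, 0.0231, 0, -29],
    [-1, -0.0497, 0.0292, 0, -34],
    [-1, -0.0541, 0.0344, 0, -38]
  ]
}}

```text
time_s: 10.4
eef_pos: [0.5008, 0.0931, 0.1249]
eef_rot: [[0.8, 0.6, 0.002], [0.6, -0.8, 0.0], [0.002, 0.001, -1.0]]
force: [0.8, 2.0, 6.0]
opening: 0.253
```

Call:
{"name": "send_rows", "arguments": {
  "deltas": [
    [-1, -0.0041, 0.0055, 0, -4],
    [-1, -0.0087, 0.0128, 0, -9],
    [-1, -0.0126, 0.0205, 0, -14],
    [-1, -0.0152, 0.0268, 0, -18],
    [-1, -0.0169, 0.0317, 0, -21],
    [-1, -0.0174, 0.0333, 0, -22],
    [-1, -0.0174, 0.0333, 0, -22],
    [-1, -0.0174, 0.0333, 0, -22]
  ]
}}

```text
time_s: 11.07
eef_pos: [0.4837, 0.1263, 0.1249]
eef_rot: [[0.965, 0.261, 0.002], [0.261, -0.965, 0.0], [0.002, 0.0, -1.0]]
force: [-1.7, 0.5, 8.8]
opening: 0.251
```

Run:
```python
from h import *
d=snap("scene")
cv2.imwrite("pics/s5.png",cv2.resize(d["frame"][180:300,280:440,::-1],None,fx=5,fy=5,interpolation=cv2.INTER_CUBIC))
```

```text
(no output)
```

View pics/s5.png

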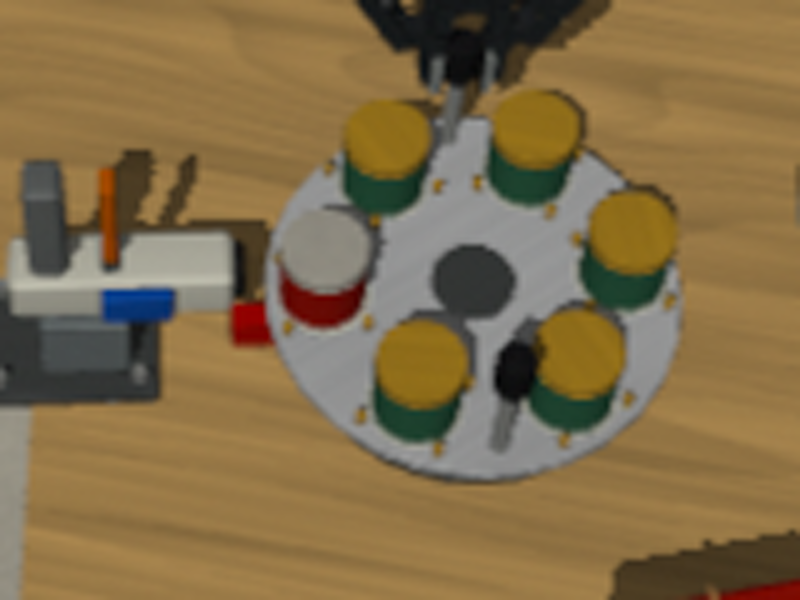

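Call:
{"name": "send_rows", "arguments": {
  "deltas": [
    [-0.4, 0, 0, 0, 0],
    [0, 0, 0, 0, 0],
    [0.5, 0, 0, 0, 0],
    [1, 0, 0, 0, 0],
    [1, 0, 0, 0.03, 0],
    [1, 0, 0, 0.06, 0],
    [1, 0, 0, 0.095, 0],
    [1, 0, 0, 0.13, 0]
  ]
}}

```text
time_s: 11.78
eef_pos: [0.4826, 0.1258, 0.2551]
eef_rot: [[0.965, 0.261, -0.001], [0.261, -0.965, -0.0], [-0.001, -0.0, -1.0]]
force: [1.0, 0.3, 0.1]
opening: 1.003
```

Call:
{"name": "send_rows", "arguments": {
  "deltas": [
    [1, 0.01, -0.035, 0.01, 0],
    [1, 0.02, -0.07, 0.01, 0],
    [1, 0.03, -0.105, 0.01, 0],
    [1, 0.04, -0.14, 0.01, 0],
    [1, 0.045, -0.17, 0.01, 0],
    [1, 0.045, -0.19, 0.01, 0],
    [1, 0.045, -0.19, 0.01, 0],
    [1, 0.045, -0.19, 0.01, 0]
  ]
}}

```text
time_s: 12.45
eef_pos: [0.5279, -0.0647, 0.2636]
eef_rot: [[0.966, 0.259, -0.001], [0.259, -0.966, 0.0], [-0.0, -0.0, -1.0]]
force: [-0.5, -0.4, -0.2]
opening: 0.999
```

Run:
```python
from h import *
st=robot.get_state();print({k:np.round(st[k],4).tolist() for k in ["eef_pos","eef_rot","opening","qpos","time_s"]})
d=snap("wrist");save(d,"w6")
d=snap("scene")
cv2.imwrite("pics/s6.png",cv2.resize(d["frame"][180:300,260:420,::-1],None,fx=5,fy=5,interpolation=cv2.INTER_CUBIC))
```

```text
{'eef_pos': [0.5279, -0.0647, 0.2636], 'eef_rot': [[0.9659, 0.259, -0.0005], [0.259, -0.9659, 0.0003], [-0.0004, -0.0004, -1.0]], 'opening': 0.9988, 'qpos': [-12.0053, 17.1371, 96.0685, 0.0118, 66.8277, 62.9777], 'time_s': 12.45}
```

View pics/w6.png

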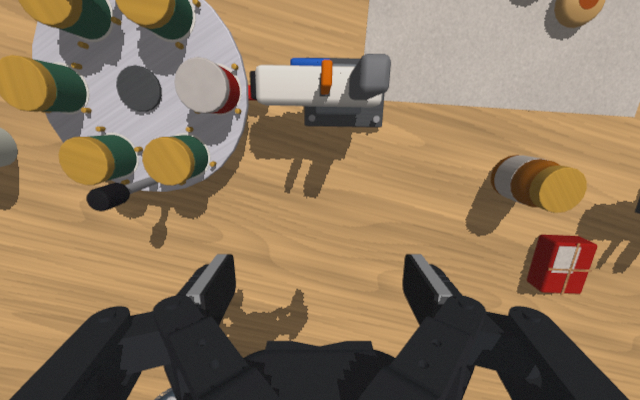

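View pics/s6.png

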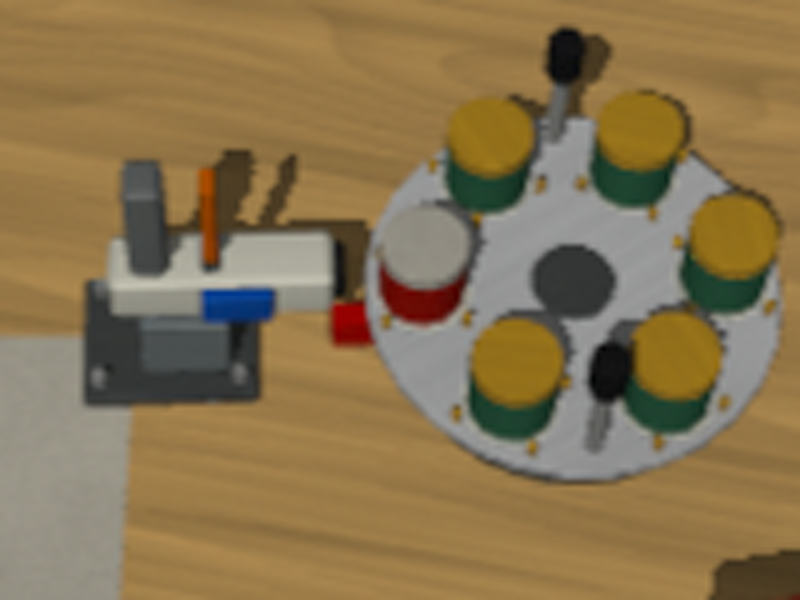

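Run:
```python
from h import *
d=load("wrist");P=cloud(d);z=P[...,2];ok=d["depth"]>0
u=np.array([np.cos(np.radians(-75.1)),np.sin(np.radians(-75.1))]);w=np.array([-u[1],u[0]])
bx=np.zeros(z.shape,bool);bx[30:140,300:400]=1
def rep(n,m,zz=None):
    ys,xs=np.nonzero(m)
    if zz is None: q=P[m][:,:2]
    else: q=np.array([ray(d,x,y,zz) for x,y in zip(xs,ys)])
    a,b=q@u,q@w
    print(n,m.sum(),"px",xs.min(),xs.max(),ys.min(),ys.max(),"along",np.percentile(a,[1,50,99]).round(4),"across",np.percentile(b,[1,50,99]).round(4))
rep("grip depth",bx&ok&(z>.17)&(z<.182))
rep("grip ray.175",bx&ok&(z>.17)&(z<.182)&(np.arange(640)>350),.175)
h=cv2.cvtColor(d["frame"],cv2.COLOR_RGB2HSV)
o=(cv2.inRange(h,(3,150,60),(16,255,255))>0)&bx
rep("orange",o&ok&(z>.1));rep("orange top",o&ok&(z>.163)&(z<.18));rep("orange top ray",o&ok&(z>.163),.17)
rep("barrel top",bx&ok&(z>.088)&(z<.1))
A=np.array([.578,.154]);print("axis",A@u,A@w,"tcp",np.array([.5279,-.0647])@u,np.array([.5279,-.0647])@w)
c=d["frame"][30:140,240:400];cv2.imwrite("pics/w6c.png",cv2.resize(c,None,fx=5,fy=5,interpolation=cv2.INTER_CUBIC)[:,:,::-1])
```

```text
grip depth 1248 px 321 390 54 93 along [0.2024 0.2365 0.2484] across [0.5851 0.5977 0.6103]
grip ray.175 1154 px 358 390 54 93 along [0.2269 0.2372 0.2476] across [0.5847 0.5976 0.6096]
orange 335 px 321 331 60 94 along [0.2004 0.2039 0.2076] across [0.5891 0.5958 0.6069]
orange top 282 px 321 331 60 87 along [0.2004 0.204  0.2076] across [0.5893 0.5976 0.6069]
orange top ray 282 px 321 331 60 87 along [0.2004 0.204  0.2075] across [0.589  0.5976 0.6067]
barrel top 2041 px 300 381 58 106 along [0.1807 0.2058 0.2579] across [0.5804 0.5956 0.622 ]
axis -0.0001991617720702697 0.5981638239935515 tcp 0.19826493383845417 0.4935134405566209
```

View pics/w6c.png

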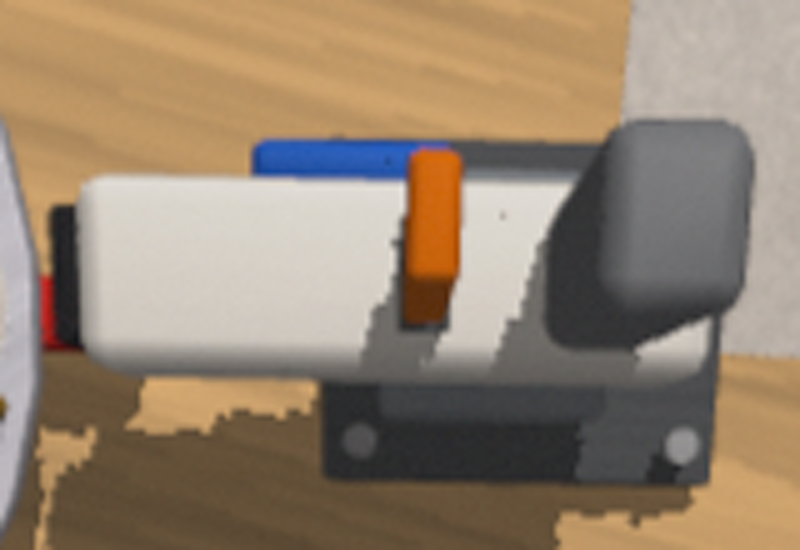

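Call:
{"name": "send_rows", "arguments": {
  "deltas": [
    [1, 0.035, -0.002, 0, 0],
    [1, 0.07, -0.004, 0, 0],
    [1, 0.1, -0.006, 0, 0],
    [1, 0.109, -0.006, 0, 0],
    [1, 0.109, -0.006, -0.01, 0],
    [1, 0.109, -0.006, -0.02, 0],
    [1, 0.109, -0.006, -0.03, 0],
    [1, 0.109, -0.006, -0.03, 0]
  ]
}}

```text
time_s: 13.22
eef_pos: [0.6352, -0.0694, 0.231]
eef_rot: [[0.965, 0.261, -0.004], [0.261, -0.965, 0.001], [-0.004, -0.002, -1.0]]
force: [-0.7, 0.8, 0.4]
opening: 0.997
```

Run:
```python
from h import *
st=robot.get_state();print({k:np.round(st[k],4).tolist() for k in ["eef_pos","eef_rot","opening","force","time_s"]})
d=snap("wrist");save(d,"w7")
```

```text
{'eef_pos': [0.6352, -0.0694, 0.231], 'eef_rot': [[0.9653, 0.2613, -0.0043], [0.2613, -0.9653, 0.0008], [-0.004, -0.0019, -1.0]], 'opening': 0.9969, 'force': [-0.7058, 0.7638, 0.4334], 'time_s': 13.2167}
```

View pics/w7.png

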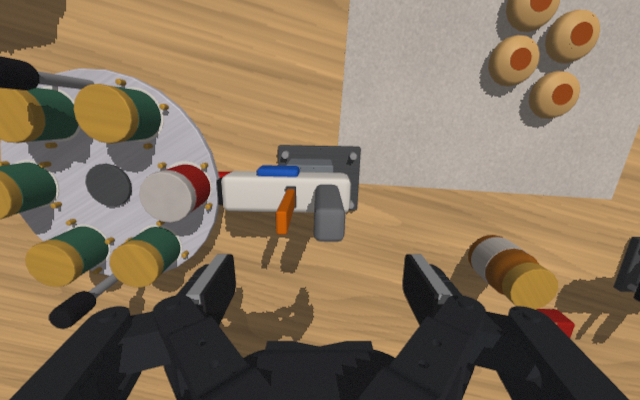

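Call:
{"name": "send_rows", "arguments": {
  "deltas": [
    [1, 0, 0, -0.015, 0],
    [1, 0, 0, -0.03, 0],
    [1, 0, 0, -0.045, 0],
    [1, 0, 0, -0.06, 0],
    [1, 0, 0, -0.072, 0],
    [1, 0, 0, -0.08, 0],
    [1, 0, 0, -0.085, 0],
    [1, 0, 0, -0.085, 0]
  ]
}}

```text
time_s: 13.93
eef_pos: [0.6367, -0.07, 0.1482]
eef_rot: [[0.965, 0.261, -0.001], [0.261, -0.965, 0.0], [-0.001, -0.0, -1.0]]
force: [0.4, -0.3, -0.2]
opening: 0.997
```

Run:
```python
from h import *
d=snap("wrist");save(d,"w8")
st=robot.get_state();p=np.array(st["eef_pos"]);print(p.round(4),st["force"],p[0]*.2571-p[1]*.9664,p[0]*.9664+p[1]*.2571)
```

```text
[ 0.6371 -0.0701  0.1489] [-0.18789879 -0.40983167  0.24150455] 0.23153670569771972 0.597632667161224
```

View pics/w8.png

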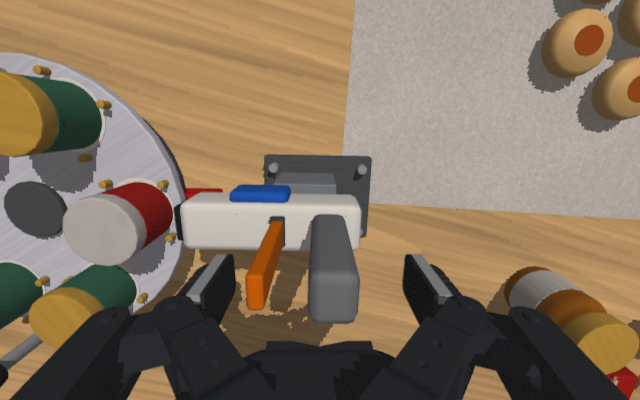

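The trigger (around 262,290) and the grip (333,300) both lie between the open fingers. Now I squeeze.

Call:
{"name": "send_rows", "arguments": {
  "deltas": [
    [0.4, 0, 0, 0, 0],
    [0.1, 0, 0, 0, 0],
    [-0.2, 0, 0, 0, 0],
    [-0.5, 0, 0, 0, 0],
    [-1, 0, 0, 0, 0],
    [-1, 0, 0, 0, 0],
    [-1, 0, 0, 0, 0],
    [-1, 0, 0, 0, 0]
  ],
  "force": 45
}}

```text
time_s: 14.65
eef_pos: [0.6375, -0.069, 0.1507]
eef_rot: [[0.966, 0.26, 0.001], [0.26, -0.966, 0.002], [0.002, -0.002, -1.0]]
force: [-3.7, 6.0, 12.4]
opening: 0.419
```

Run:
```python
from h import *
d=snap("wrist");save(d,"w9")
st=robot.get_state();p=np.array(st["eef_pos"]);print(p.round(4),st["opening"]*85,st["force"],p[0]*.2571-p[1]*.9664)
```

```text
[ 0.6374 -0.069   0.1507] 35.198418865843664 [-3.38181244  4.83727035 12.99708543] 0.2305529187875106
```

View pics/w9.png

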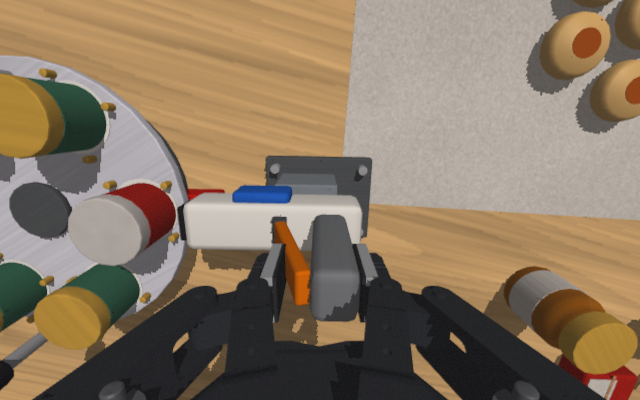

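Call:
{"name": "send_rows", "arguments": {
  "deltas": [
    [-1, 0, 0, 0, 0],
    [-1, 0, 0, 0, 0],
    [-1, 0, 0, 0, 0],
    [-1, 0, 0, 0, 0],
    [-1, 0, 0, 0, 0],
    [-1, 0, 0, 0, 0],
    [-1, 0, 0, 0, 0],
    [-1, 0, 0, 0, 0]
  ],
  "force": 60
}}

```text
time_s: 15.37
eef_pos: [0.6375, -0.0691, 0.1508]
eef_rot: [[0.966, 0.26, 0.002], [0.26, -0.966, 0.002], [0.002, -0.002, -1.0]]
force: [-2.6, 4.0, 13.4]
opening: 0.412
```

Run:
```python
from h import *
d=snap("wrist");save(d,"w10");P=cloud(d)
st=robot.get_state();p=np.array(st["eef_pos"]);print(p.round(4),st["opening"]*85,st["force"])
u=np.array([.2571,-.9664]);z=P[...,2]
h=cv2.cvtColor(d["frame"],cv2.COLOR_RGB2HSV)
o=(cv2.inRange(h,(3,150,60),(16,255,255))>0)&(d["depth"]>0);o[:210]=0;o[310:]=0;o[:,:265]=0;o[:,320:]=0
for a in np.arange(.1,.175,.01):
    m=o&(abs(z-a)<.005)
    if m.sum()>5: q=P[m][:,:2]@u;print(round(a,2),m.sum(),np.percentile(q,[2,98]).round(4))
c=d["frame"][200:340,230:400];cv2.imwrite("pics/w10c.png",cv2.resize(c,None,fx=4.5,fy=4.2)[:,:,::-1])
```

```text
[ 0.6375 -0.0692  0.1508] 35.05036704243404 [-3.36461818  4.10793397 12.38143187]
0.1 22 [0.202 0.209]
0.11 103 [0.2022 0.2109]
0.12 101 [0.2058 0.214 ]
0.13 100 [0.2084 0.2173]
0.14 104 [0.2136 0.2201]
0.15 221 [0.2142 0.2232]
0.16 290 [0.2169 0.2261]
0.17 559 [0.2198 0.2272]
```

View pics/w10c.png

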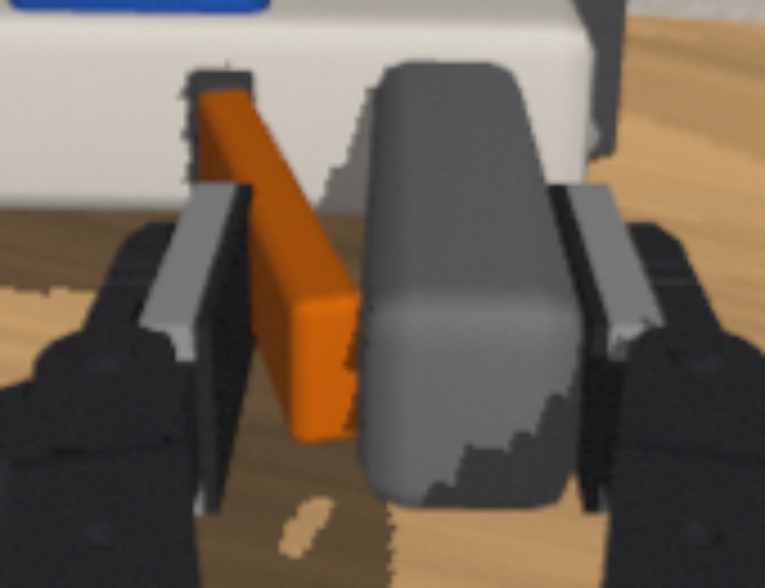

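The trigger leans about 0.28 rad. Its outer face has moved about 15 mm, and going from 45 to 60 N hardly moved it further, so it is at its stop. I release it now.

Call:
{"name": "send_rows", "arguments": {
  "deltas": [
    [0, 0, 0, 0, 0],
    [0.5, 0, 0, 0, 0],
    [1, 0, 0, 0, 0],
    [1, 0, 0, 0, 0],
    [1, 0, 0, 0, 0],
    [1, 0, 0, 0, 0],
    [1, 0, 0, 0, 0],
    [1, 0, 0, 0, 0]
  ]
}}

```text
time_s: 16.08
eef_pos: [0.6371, -0.0702, 0.1489]
eef_rot: [[0.965, 0.261, 0.0], [0.261, -0.965, -0.0], [0.0, 0.0, -1.0]]
force: [-0.3, -0.2, -0.0]
opening: 0.999
```

Call:
{"name": "send_rows", "arguments": {
  "deltas": [
    [1, 0, 0, 0.02, 0],
    [1, 0, 0, 0.05, 0],
    [1, 0, 0, 0.08, 0],
    [1, 0, 0, 0.11, 0],
    [1, -0.02, 0, 0.12, 0],
    [1, -0.05, 0, 0.12, 0],
    [1, -0.08, 0, 0.12, 0],
    [1, -0.11, 0, 0.12, 0]
  ]
}}

```text
time_s: 16.75
eef_pos: [0.5257, -0.0701, 0.2689]
eef_rot: [[0.965, 0.261, 0.0], [0.261, -0.965, -0.0], [0.0, 0.0, -1.0]]
force: [0.3, 0.5, 0.5]
opening: 0.999
```

Call:
{"name": "send_rows", "arguments": {
  "deltas": [
    [1, -0.01, 0, 0, 0],
    [1, -0.02, 0, 0, 0],
    [1, -0.03, 0, 0, 0],
    [1, -0.03, 0, 0, 0],
    [1, -0.03, 0, 0, 0],
    [1, -0.03, 0, 0, 0],
    [1, -0.03, 0, 0, 0],
    [1, -0.03, 0, 0, 0]
  ]
}}

```text
time_s: 17.42
eef_pos: [0.4975, -0.0701, 0.2686]
eef_rot: [[0.965, 0.261, -0.0], [0.261, -0.965, 0.0], [-0.0, -0.0, -1.0]]
force: [-0.3, 0.1, 0.1]
opening: 0.994
```

Run:
```python
from h import *
d=snap("wrist");save(d,"w11");d=snap("scene");save(d,"s11")
st=robot.get_state();print(st["time_s"],st["eef_pos"],st["force"])
```

```text
17.5167 [ 0.49730732 -0.07007552  0.26860871] [0.49309481 0.1128659  0.29524575]
```

View pics/w11.png

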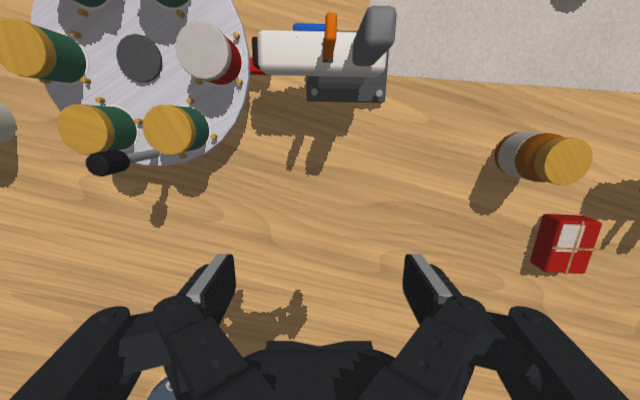

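View pics/s11.png

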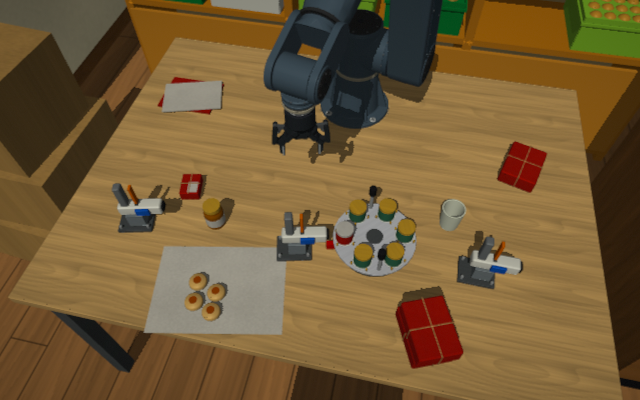

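The red tin stands in its nest at the coder (345,233). The trigger is upright again at (330,40 in the wrist view), the green tins are in place, and nothing else has moved. I hand it in.

```bash
python3 -c "
from bench import robot
print(robot.sign_off())"
```

```text
the job is handed in; nothing more can be done
None
```

The job is done and handed in after 17.5 s of the 51 s allowed. I put the red tin upright in the empty nest and let go, then turned the carousel one 60-degree click clockwise by post A. Once the tin was at the coder nearest the base, I squeezed the trigger and let it spring back.

- **Squeeze:** the trigger leaned about 0.28 rad, its outer face moved about 15 mm, and raising the grip from 45 to 60 N hardly moved it further. The gripper opening read 35 mm against the 34 mm given. I put the 1 mm down to the opening reading and the tilted trigger face, and counted it as fully squeezed.
- **Last pictures:** the tin is upright in front of the coder, the trigger is back at rest and all five green tins are in their nests. By eye, the jar, packet and cup are where they were, and the gripper is touching nothing.
- **Forces:** wrist force readings stayed around 14 N at most.

No check failed.

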